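Line up the jar range by height on the display board

TASK

Stand the four loose jars of red preserve (not those packed in the cases at the sides) on the four blue marks of the white display board, each centred on its own mark, in order of height with the tallest next to the yellow puck and the shortest at the other end. Keep the jars upright throughout, and leave the roll of labels that stands among them where it is.

Things in the scene. Friction and masses are not known exactly. Their poses are not given: they have to be found in the camera images.
- jar_small: the shortest of four loose, closed glass jars of red preserve, black lid, yellow label on one side; an upright cylinder 50 mm across, 62 mm tall; the top 14 mm is the lid (3 mm narrower), under it an 8 mm neck (6 mm narrower). About 0.14 kg. Origin: centre of its underside, z up; yaw is free. Starts upright on the table, on the robot's side of the board
- jar_medium: the second shortest of four loose, closed glass jars of red preserve, black lid, yellow label on one side; an upright cylinder 56 mm across, 84 mm tall; the top 14 mm is the lid (3 mm narrower), under it an 8 mm neck (6 mm narrower). About 0.24 kg. Origin: centre of its underside, z up; yaw is free. Starts upright on the table, on the robot's side of the board
- jar_large: the second tallest of four loose, closed glass jars of red preserve, black lid, yellow label on one side; an upright cylinder 60 mm across, 108 mm tall; the top 14 mm is the lid (3 mm narrower), under it an 8 mm neck (6 mm narrower). About 0.36 kg. Origin: centre of its underside, z up; yaw is free. Starts upright on the table, on the robot's side of the board
- jar_tall: the tallest of four loose, closed glass jars of red preserve, black lid, yellow label on one side; an upright cylinder 64 mm across, 136 mm tall; the top 14 mm is the lid (3 mm narrower), under it an 8 mm neck (6 mm narrower). About 0.52 kg. Origin: centre of its underside, z up; yaw is free. Starts upright on the table, on the robot's side of the board
- mark_1: one of four flat blue discs (an end one), 72 mm across, printed in a straight row 105 mm apart, in sequence mark_1 to mark_4, on a fixed white board (520 long, 100 wide, 10 mm thick). Origin: disc's centre on the board's top, 10 mm above the table; x axis across the row, y axis along it
- mark_2: one of four flat blue discs (an inner one), 72 mm across, printed in a straight row 105 mm apart, in sequence mark_1 to mark_4, on a fixed white board (520 long, 100 wide, 10 mm thick). Origin: disc's centre on the board's top, 10 mm above the table; x axis across the row, y axis along it
- mark_3: one of four flat blue discs (an inner one), 72 mm across, printed in a straight row 105 mm apart, in sequence mark_1 to mark_4, on a fixed white board (520 long, 100 wide, 10 mm thick). Origin: disc's centre on the board's top, 10 mm above the table; x axis across the row, y axis along it
- mark_4: one of four flat blue discs (an end one), 72 mm across, printed in a straight row 105 mm apart, in sequence mark_1 to mark_4, on a fixed white board (520 long, 100 wide, 10 mm thick). Origin: disc's centre on the board's top, 10 mm above the table; x axis across the row, y axis along it
- yellow_puck: yellow disc 36 mm across and 20 mm high, fixed on the white board at one end of the row, 77 mm beyond the end mark; it shows the end at which the tallest jar belongs (either end). A like puck in grey is fixed at the other end. Origin at the centre of its underside, on the board
- label_roll: loose white roll of labels lying flat among the jars: a ring 68 mm across, hole 38 mm, 45 mm high; not to be shifted. Origin at the centre of its underside
There are look-alikes about, which are no part of the job. Leave any green look-alike of the jar_medium alone.

How it is judged:
By the outcome, as a careful person would: the job done as asked, in the order asked, and still so for the second after the job is handed in, with the robot touching nothing.
It also fails if it takes over 106 s, if anything falls off the work surface, if the arm or the gripper's body presses on something with over 40 N, if the wrist force passes 120 N, or if a joint passes its speed limit or range.

ROBOT

A 6-joint arm with a two-finger parallel gripper is mounted at the origin on the work surface. World frame = base frame: x ahead of the robot, y to its left, z up, the work surface at z = 0. Lengths are in m, angles in degrees, forces in N, time in s.
With the tool pointing down it reaches from about 0.275 to 0.825 m from the base axis. Payload 4.9 kg.
Tool frame: the origin (TCP) lies at the very end of the fingers, on their centre line; the grasp point (between the pads) lies 19 mm behind it; z points along the fingers, y is the direction in which the jaws open and shut (so a half turn about z gives the same grasp; the last joint's range is limited). The gripper opens to 85 mm and grips with 20 to 120 N. Pads are 22 mm wide; open, the fingers measure 114 mm over their backs; the gripper's body (76 mm by 85 mm) begins 54 mm behind the grasp point. The pads swing forward as they close: fully open they stand 13 mm farther back than shut.
Start: joints at [-74.782, 18.69, -11.035, 60.275, 0, 82.311], TCP at [0.214, -0.507, 0.231] pointing down, gripper open.
Joint ranges: [-152.03, 152.03], [-55.5, 102.48], [-74.3, 77.21], [-110.64, 120.58], [-84.22, 78.4], [-180, 180]. Speed limits (degrees/s): [147.25, 147.25, 180, 180, 180, 180].

INTERFACE

Orientations are given as [roll, pitch, yaw] about the fixed x, y, z axes, in that order (R = Rz(yaw) Ry(pitch) Rx(roll)).
In Python, from cell import ctrl, vision gives the robot as it stands.
- The arm moves only by the tool jog_arm, never from a script. Its argument "targets" is one flat list of numbers, 5 for each row, row after row: the shift along the world's x, y, z in m, then the turn about the world's z in rad, then the opening, from 0 (shut) to 1 (fully open). A call has exactly 8 rows; each row is the pose to reach, as a shift and turn from the pose measured when the call began; what a row does not reach only later rows make up. A row lasts 1/10 s, in which the tool goes at most 50 mm and 8.59 degrees, less where a joint would pass 70% of its speed; a pose out of reach is approached as far as the arm can. A call with a gripper value outside its range is refused whole. The fingers move at their own pace and stop on an object; "grip_force" is the grip in N (left out, the last holds). Time passes only in rows, so rows that repeat a pose let the fingers close, or fill a call up. It gives the time, the measured TCP pose, the force and the opening at its end, in the units of the state.
- ctrl.observe(): the state, without advancing time (a new reading comes with each control period).
- vision.capture(name): name is "scene" or "top" or "wrist"; returns (picture, depth): 400x640x3 uint8, red, green, blue; 400x640 float32, m along the optical axis (not along the pixel's ray), 0 where there is no reading.
- vision.calibration(name): a dict with "fx", "fy", "cx", "cy" (pixels), "rvec" (rotation vector, rad) and "tvec" (3), from world to camera coordinates, as OpenCV has them. Camera axes: x right, y down, z forward; pixel columns grow to the right and rows downward; lengths in m; the calibration is good to about 2 mm. A picture is of the moment at which its call begins: read the wrist's pose just before it. calibration takes no time and is no camera call; for the wrist camera it gives the pose at the moment of the call.
- ctrl.finish_job(): hands the job in, once; it reports no verdict.
The state is a dict: "time": time; "qpos": joint angles; "dq": joint speeds; "tau": joint torques, N m; "tcp_pos": TCP position; "tcp_rot": TCP orientation; "force": force on the tool from outside, world axes, zero at the start; "ft_torque": the same for the moment, N m; "width": finger opening in m.
Only numpy, scipy, OpenCV 4.12 (cv2) and the standard library are available. Lean on these libraries where they do the work, as an engineer would, in place of code of your own. Each camera call takes 0.05 s, during which the arm holds its last target. There are 200 camera calls.

## Working session

There is one attempt and no reset: what is moved stays moved. The work goes in short steps, Python scripts to look and compute and a tool call to move; the robot and the scene stay as the last step left them, time stands still between calls to the robot, and variables do not carry over. Pictures are saved under pics/ and viewed, about 12 in all and at most 16, crops included, and the job is handed in when it is done.

Besides the shell and the picture viewer there is one more tool, called after "Emit:" as name(argument=value, ...) on one line, values as JSON. jog_arm: Moves the arm, as the interface text tells. Its arguments: {"type":"object","properties":{"targets":{"type":"array"},"grip_force":{"type":"number"}},"required":["targets"]}

```bash
mkdir -p pics; ls; python3 - <<'E'
from cell import ctrl, vision
import cv2, numpy as np
print(ctrl.observe())
for n in ("top","scene"):
    p,d=vision.capture(n); cv2.imwrite(f"pics/{n}0.png",p[:,:,::-1]); np.savez(f"pics/{n}0.npz",p=p,d=d); print(vision.calibration(n))
E
```

```text
pics
{'time': 0.0, 'qpos': array([-7.47826553e+01,  1.87318591e+01, -1.10911443e+01,  6.02754141e+01,
        2.58414755e-03,  8.23090383e+01]), 'dq': array([ 0.00366827, -0.04279416,  0.06766924, -0.09447004, -0.01274916,
        0.04009104]), 'tau': array([-5.80736560e-04, -4.43394005e+01,  2.62445945e+01,  1.53428852e-02,
       -1.26088025e-04, -1.05433111e-05]), 'tcp_pos': array([ 0.21394555, -0.50605626,  0.23051059]), 'tcp_rot': array([-1.79902814e+02, -1.57320944e-02,  2.29082908e+01]), 'force': array([ 0.86684023,  1.24334776, -0.17511222]), 'ft_torque': array([-0.04716195, -0.01411236, -0.03983287]), 'width': 0.08524490759075602}
{'fx': 491.18593202607656, 'fy': 491.18593202607656, 'cx': 324.69428983900025, 'cy': 197.5091878427475, 'rvec': array([ 2.17934777, -2.1273508 ,  0.19111956]), 'tvec': array([-0.03872135,  0.56555803,  1.15890309])}
{'fx': 420.35870258910774, 'fy': 420.35870258910774, 'cx': 317.3045766293875, 'cy': 206.18314810732423, 'rvec': array([ 1.94082636,  1.67162204, -0.58507056]), 'tvec': array([-0.0726731 , -0.38724973,  1.26830529])}
```

View pics/top0.png

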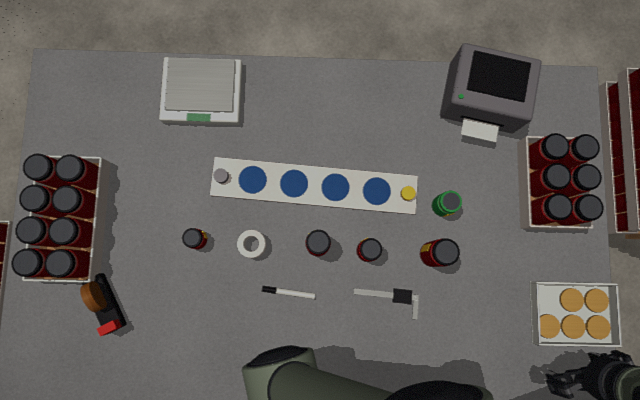

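View pics/scene0.png

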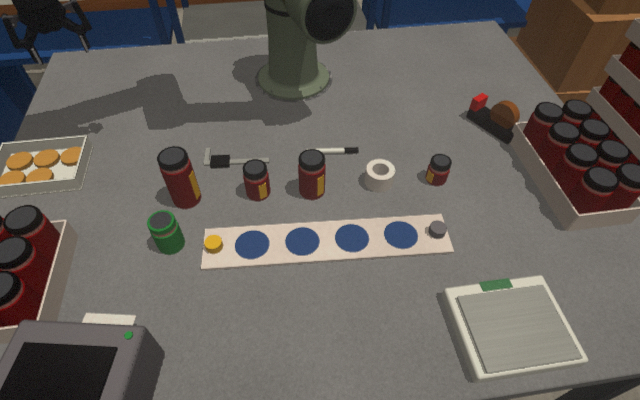

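Top view: lids are at small (195,238), large (318,242), medium (370,250) and tall (440,252). The roll is at (251,243) and the green look-alike at (447,203). Marks run from (253,180) to (376,190), with the yellow puck at (408,193). The scene view agrees.

```bash
cat > h.py <<'E'
import numpy as np, cv2
from cell import ctrl, vision
def cloud(d,c):
    R=cv2.Rodrigues(c["rvec"])[0]; v,u=np.indices(d.shape)
    P=np.stack([(u-c["cx"])/c["fx"]*d,(v-c["cy"])/c["fy"]*d,d],-1)
    P=(P-c["tvec"])@R; P[d==0]=np.nan; return P
def fitc(m,P):
    # centre of blob as mask's enclosing circle in world xy
    q=P[m][:,:2].astype(np.float32); (c,r)=cv2.minEnclosingCircle(q); return np.r_[c,r*2*1000,len(q)],q.mean(0)
E
python3 - <<'E'
from h import *
np.set_printoptions(precision=4,suppress=True)
for n,S in (("top",dict(small=(195,238,.062),large=(318,242,.108),medium=(370,250,.084),tall=(440,252,.136),green=(447,203,.084),roll=(251,243,.045))),
          ("scene",dict(small=(440,161,.062),large=(312,159,.108),medium=(256,167,.084),tall=(174,156,.136),green=(162,219,.084),roll=(380,168,.045)))):
    z=np.load(f"pics/{n}0.npz"); P=cloud(z["d"],vision.calibration(n)); p=z["p"].astype(int)
    v,u=np.indices(z["d"].shape)
    for k,(a,b,h) in S.items():
        m=(abs(u-a)<28)&(abs(v-b)<28)&(abs(P[...,2]-h)<.006)
        print(n,k,*fitc(m,P),"z",np.nanmedian(P[m][:,2]))
    blue=((p[...,2]>p[...,0]+50)&(abs(P[...,2]-.01)<.01)).astype(np.uint8)
    N,L,st,ce=cv2.connectedComponentsWithStats(blue)
    for i in range(1,N):
        if 300<st[i,4]<3000:
            print(n,"mark",ce[i],st[i,4],*fitc(L==i,P),np.nanmedian(P[L==i][:,2]))
    print(n,"table z",np.nanmedian(P[np.abs(P[...,2])<.02][:,2]))
E
```

```text
top small [  0.46     0.2892  47.4167 310.    ] [0.4599 0.2884] z 0.06152605112080304
top large [  0.4547  -0.0097  56.8966 476.    ] [ 0.4545 -0.0098] z 0.107651873732692
top medium [  0.442   -0.1337  52.5744 394.    ] [ 0.4417 -0.1337] z 0.08396924031453476
top tall [  0.4373  -0.2966  61.8477 581.    ] [ 0.4368 -0.2955] z 0.13591084043417476
top green [  0.5604  -0.3238  53.789  381.    ] [ 0.5597 -0.3231] z 0.08396299718329657
top roll [  0.4504   0.1508  67.8436 429.    ] [0.4502 0.1506] z 0.04418394985077585
top mark [252.0988 179.2099] 567 [  0.6138   0.1578  68.9093 567.    ] [0.6134 0.1582] 0.010175059893308434
top mark [293.6446 183.0411] 560 [  0.6064   0.0533  68.4666 560.    ] [0.6064 0.0534] 0.010243405198384539
top mark [335.0355 186.7691] 563 [  0.5997  -0.051   69.3891 563.    ] [ 0.5996 -0.0514] 0.01013040519387657
top mark [376.4811 190.8   ] 555 [  0.5919  -0.1568  68.7772 555.    ] [ 0.5921 -0.1565] 0.010159286531564648
top table z -0.00019125831096347237
scene small [  0.4617   0.29    48.8016 258.    ] [0.4633 0.2886] z 0.06215613190382467
scene large [  0.454
[... 204 characters left out ...]
   ] [ 0.4416 -0.2947] z 0.1367819821378099
scene green [  0.5603  -0.3216  55.0239 493.    ] [ 0.5632 -0.322 ] z 0.08465476201416312
scene roll [  0.4519   0.153   71.2298 409.    ] [0.4537 0.1507] z 0.044933366136806256
scene mark [400.3267 234.3144] 652 [  0.612    0.1601  70.5185 652.    ] [0.6131 0.1592] 0.010818488309116652
scene mark [351.3566 237.4977] 659 [  0.6054   0.0546  69.3697 659.    ] [0.6059 0.0543] 0.01085444503567498
scene mark [301.7744 240.7639] 665 [  0.5984  -0.0506  68.9905 665.    ] [ 0.5988 -0.0504] 0.010972504583774538
scene mark [251.5102 244.0436] 688 [  0.5909  -0.1552  69.8083 688.    ] [ 0.5917 -0.1552] 0.010972931087767614
scene table z 0.0004833480462751521
```

Two views agree within about 2 mm. The plan is small, medium, large, then tall, each carried high, with the jaws across the row so that placed neighbours stay clear. First I move toward the small jar, turning by 63°.

Emit:
jog_arm(targets=[0.015, 0.045, 0, 0.14, 1, 0.03, 0.09, 0, 0.28, 1, 0.045, 0.135, 0, 0.42, 1, 0.06, 0.18, 0, 0.56, 1, 0.075, 0.225, 0, 0.7, 1, 0.09, 0.27, 0, 0.84, 1, 0.105, 0.315, 0, 0.98, 1, 0.12, 0.36, 0, 1.1, 1], grip_force=40)

```text
time: 0.9
tcp_pos: [0.3339, -0.1442, 0.2305]
tcp_rot: [-179.9, -0.0, 86.2]
force: [0.3, 0.4, -0.1]
width: 0.0853
```

Emit:
jog_arm(targets=[0.013, 0.045, 0, 0, 1, 0.026, 0.09, 0, 0, 1, 0.039, 0.135, 0, 0, 1, 0.052, 0.18, 0, 0, 1, 0.065, 0.225, 0, 0, 1, 0.078, 0.27, 0, 0, 1, 0.091, 0.315, -0.01, 0, 1, 0.104, 0.36, -0.02, 0, 1])

```text
time: 1.7
tcp_pos: [0.4381, 0.2179, 0.2103]
tcp_rot: [-180.0, -0.0, 86.2]
force: [1.4, -0.5, 0.9]
width: 0.0853
```

Emit:
jog_arm(targets=[0.012, 0.037, 0, 0, 1, 0.023, 0.073, 0, 0, 1, 0.023, 0.073, -0.02, 0, 1, 0.023, 0.073, -0.04, 0, 1, 0.023, 0.073, -0.06, 0, 1, 0.023, 0.073, -0.08, 0, 1, 0.023, 0.073, -0.1, 0, 1, 0.023, 0.073, -0.1, 0, 1])

```text
time: 2.5
tcp_pos: [0.4588, 0.2898, 0.1074]
tcp_rot: [-179.7, 0.1, 86.2]
force: [-0.3, -0.4, -0.1]
width: 0.0854
```

Emit:
jog_arm(targets=[0.001, -0.001, -0.025, 0, 1, 0.001, -0.001, -0.05, 0, 1, 0.001, -0.001, -0.075, 0, 1, 0.001, -0.001, -0.09, 0, 1, 0.001, -0.001, -0.099, 0, 1, 0.001, -0.001, -0.099, 0, 1, 0.001, -0.001, -0.099, 0, 0.5, 0.001, -0.001, -0.099, 0, 0.3])

```text
time: 3.3
tcp_pos: [0.4607, 0.2893, 0.0096]
tcp_rot: [-179.8, 0.1, 86.2]
force: [0.0, -0.3, -0.4]
width: 0.0593
```

Emit:
jog_arm(targets=[0, 0, 0, 0, 0, 0, 0, 0, 0, 0, 0, 0, 0, 0, 0, 0, 0, 0, 0, 0, 0, 0, 0, 0, 0, 0, 0, 0, 0, 0, 0, 0, 0, 0, 0, 0, 0, 0, 0, 0])

```text
time: 4.1
tcp_pos: [0.4612, 0.2895, 0.0102]
tcp_rot: [-179.8, 0.1, 86.2]
force: [-2.1, 0.0, 5.9]
width: 0.049
```

Emit:
jog_arm(targets=[0, 0, 0.02, 0, 0, 0, 0, 0.05, 0, 0, 0.02, -0.018, 0.08, 0, 0, 0.045, -0.04, 0.08, 0, 0, 0.075, -0.065, 0.08, 0, 0, 0.105, -0.09, 0.08, 0, 0, 0.13, -0.112, 0.08, 0, 0, 0.152, -0.131, 0.08, 0, 0])

```text
time: 4.9
tcp_pos: [0.6141, 0.157, 0.0897]
tcp_rot: [-179.8, 0.1, 86.2]
force: [-1.0, 1.1, -1.2]
width: 0.0492
```

```bash
python3 - <<'E'
from h import *
p,d=vision.capture("scene"); cv2.imwrite("pics/s1.png",p[:,:,::-1]); o=ctrl.observe(); print(o["tcp_pos"],o["force"],o["width"])
p,d=vision.capture("wrist"); cv2.imwrite("pics/w1.png",p[:,:,::-1])
E
```

```text
[0.61800841 0.15374699 0.08990158] [ 4.72144905 -2.0902313  -1.80543441] 0.04885544065523364
```

View pics/s1.png

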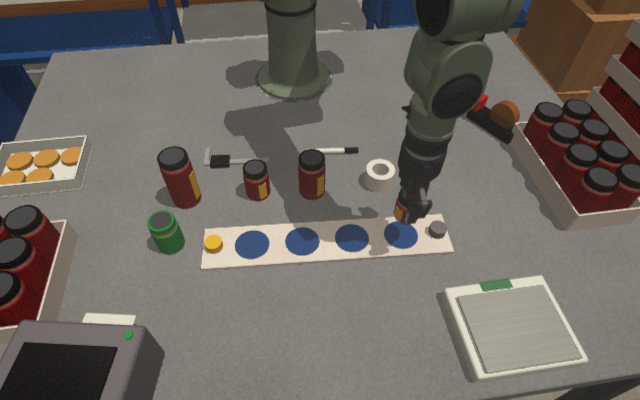

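The jar is held upright over the end mark at (400,235). I settle and correct the position before lowering.

Emit:
jog_arm(targets=[-0.005, 0.005, 0, 0, 0, -0.005, 0.005, -0.01, 0, 0, -0.005, 0.005, -0.025, 0, 0, -0.005, 0.005, -0.035, 0, 0, -0.005, 0.005, -0.04, 0, 0, -0.005, 0.005, -0.04, 0, 0, -0.005, 0.005, -0.04, 0, 0, -0.005, 0.005, -0.04, 0, 0])

```text
time: 5.8
tcp_pos: [0.6116, 0.1607, 0.0504]
tcp_rot: [-180.0, 0.1, 86.0]
force: [0.7, -0.9, -1.6]
width: 0.0486
```

Emit:
jog_arm(targets=[0.001, -0.002, -0.008, 0, 0, 0.001, -0.002, -0.016, 0, 0, 0.001, -0.002, -0.022, 0, 0, 0.001, -0.002, -0.026, 0, 0, 0.001, -0.002, -0.028, 0, 0, 0.001, -0.002, -0.029, 0, 0, 0.001, -0.002, -0.029, 0, 0, 0.001, -0.002, -0.029, 0, 0])

```text
time: 6.6
tcp_pos: [0.6128, 0.1588, 0.0216]
tcp_rot: [180.0, 0.1, 86.0]
force: [0.1, 0.5, -2.4]
width: 0.0489
```

Emit:
jog_arm(targets=[0, 0, -0.001, 0, 0, 0, 0, -0.001, 0, 0, 0, 0, -0.002, 0, 0, 0, 0, -0.002, 0, 0, 0, 0, -0.002, 0, 0, 0, 0, -0.002, 0, 0, 0, 0, -0.002, 0, 0, 0, 0, -0.002, 0, 0])

```text
time: 7.4
tcp_pos: [0.613, 0.1588, 0.0203]
tcp_rot: [179.9, 0.1, 86.0]
force: [-2.0, -0.9, 6.1]
width: 0.0487
```

Contact made. Release, then rise.

Emit:
jog_arm(targets=[0, 0, 0, 0, 0.8, 0, 0, 0, 0, 1, 0, 0, 0, 0, 1, 0, 0, 0, 0, 1, 0, 0, 0, 0, 1, 0, 0, 0.02, 0, 1, 0, 0, 0.06, 0, 1, 0, 0, 0.1, 0, 1])

```text
time: 8.2
tcp_pos: [0.6121, 0.1587, 0.1205]
tcp_rot: [-179.9, 0.1, 86.0]
force: [0.4, 0.4, -0.0]
width: 0.085
```

Emit:
jog_arm(targets=[-0.01, -0.015, 0.03, 0, 1, -0.033, -0.056, 0.05, 0, 1, -0.056, -0.097, 0.05, 0, 1, -0.08, -0.138, 0.05, 0, 1, -0.103, -0.178, 0.05, 0, 1, -0.126, -0.218, 0.05, 0, 1, -0.15, -0.258, 0.05, 0, 1, -0.17, -0.292, 0.05, 0, 1])

```text
time: 9.0
tcp_pos: [0.4407, -0.1349, 0.1706]
tcp_rot: [-179.9, 0.1, 86.0]
force: [0.3, -0.4, -0.0]
width: 0.0855
```

Emit:
jog_arm(targets=[0, 0, 0, 0, 1, 0, 0, 0, 0, 1, 0, 0, -0.01, 0, 1, 0, 0, -0.02, 0, 1, 0, 0, -0.03, 0, 1, 0, 0, -0.04, 0, 1, 0, 0, -0.04, 0, 1, 0, 0, -0.04, 0, 1])

```text
time: 9.8
tcp_pos: [0.4406, -0.1345, 0.1302]
tcp_rot: [-179.9, 0.1, 86.0]
force: [0.8, -0.6, 1.4]
width: 0.0857
```

Emit:
jog_arm(targets=[0.002, 0.001, -0.02, 0, 1, 0.002, 0.001, -0.045, 0, 1, 0.002, 0.001, -0.07, 0, 1, 0.002, 0.001, -0.09, 0, 1, 0.002, 0.001, -0.1, 0, 1, 0.002, 0.001, -0.104, 0, 1, 0.002, 0.001, -0.104, 0, 1, 0.002, 0.001, -0.104, 0, 0.6])

```text
time: 10.6
tcp_pos: [0.4433, -0.1339, 0.027]
tcp_rot: [-180.0, 0.1, 86.0]
force: [0.5, 0.1, 0.2]
width: 0.0731
```

Emit:
jog_arm(targets=[0, 0, 0, 0, 0, 0, 0, 0, 0, 0, 0, 0, 0, 0, 0, 0, 0, 0, 0, 0, 0, 0, 0, 0, 0, 0, 0, 0, 0, 0, 0, 0, 0, 0, 0, 0, 0, 0, 0, 0])

```text
time: 11.4
tcp_pos: [0.4437, -0.1342, 0.0281]
tcp_rot: [180.0, 0.2, 86.0]
force: [-1.2, -0.7, 4.9]
width: 0.0548
```

Emit:
jog_arm(targets=[0, 0, 0.02, 0, 0, 0, 0, 0.055, 0, 0, 0, 0, 0.095, 0, 0, 0, 0, 0.13, 0, 0, 0.015, 0.018, 0.15, 0, 0, 0.04, 0.046, 0.15, 0, 0, 0.065, 0.075, 0.15, 0, 0, 0.085, 0.1, 0.15, 0, 0])

```text
time: 12.2
tcp_pos: [0.5299, -0.0329, 0.1788]
tcp_rot: [179.9, 0.2, 86.0]
force: [0.5, -1.3, -2.3]
width: 0.0546
```

Emit:
jog_arm(targets=[0.02, 0.024, 0, 0, 0, 0.045, 0.052, 0, 0, 0, 0.065, 0.075, 0, 0, 0, 0.077, 0.088, 0, 0, 0, 0.077, 0.088, -0.02, 0, 0, 0.077, 0.088, -0.05, 0, 0, 0.077, 0.088, -0.07, 0, 0, 0.077, 0.088, -0.08, 0, 0])

```text
time: 13.0
tcp_pos: [0.6051, 0.0553, 0.0967]
tcp_rot: [-179.9, 0.2, 86.0]
force: [-0.5, -1.0, -3.2]
width: 0.0553
```

Emit:
jog_arm(targets=[0.001, -0.001, -0.01, 0, 0, 0.001, -0.001, -0.025, 0, 0, 0.001, -0.001, -0.038, 0, 0, 0.001, -0.001, -0.048, 0, 0, 0.001, -0.001, -0.053, 0, 0, 0.001, -0.001, -0.055, 0, 0, 0.001, -0.001, -0.055, 0, 0, 0.001, -0.001, -0.055, 0, 0])

```text
time: 13.8
tcp_pos: [0.6066, 0.0542, 0.0423]
tcp_rot: [-180.0, 0.2, 86.0]
force: [-0.1, 0.3, -2.7]
width: 0.0551
```

Emit:
jog_arm(targets=[0, 0, -0.001, 0, 0, 0, 0, -0.002, 0, 0, 0, 0, -0.003, 0, 0, 0, 0, -0.004, 0, 0, 0, 0, -0.005, 0, 0, 0, 0, -0.005, 0, 0, 0, 0, -0.005, 0, 0, 0, 0, -0.005, 0, 0])

```text
time: 14.6
tcp_pos: [0.6066, 0.0542, 0.0381]
tcp_rot: [-180.0, 0.2, 86.0]
force: [-2.2, 0.3, 5.3]
width: 0.0551
```

Emit:
jog_arm(targets=[0, 0, 0, 0, 0.8, 0, 0, 0, 0, 1, 0, 0, 0, 0, 1, 0, 0, 0, 0, 1, 0, 0, 0, 0, 1, 0, 0, 0.025, 0, 1, 0, 0, 0.07, 0, 1, 0, 0, 0.12, 0, 1])

```text
time: 15.4
tcp_pos: [0.6052, 0.0543, 0.1579]
tcp_rot: [-179.8, 0.2, 86.0]
force: [1.2, 0.1, 0.0]
width: 0.0854
```

Emit:
jog_arm(targets=[-0.02, -0.01, 0.02, 0, 1, -0.055, -0.025, 0.02, 0, 1, -0.095, -0.04, 0.02, 0, 1, -0.13, -0.055, 0.02, 0, 1, -0.152, -0.0635, 0.02, 0, 1, -0.152, -0.0635, 0.02, 0, 1, -0.152, -0.0635, 0.01, 0, 1, -0.152, -0.0635, -0.01, 0, 1])

```text
time: 16.2
tcp_pos: [0.456, -0.0094, 0.1485]
tcp_rot: [180.0, 0.2, 86.0]
force: [-0.1, 0.7, -0.3]
width: 0.085
```

Emit:
jog_arm(targets=[-0.001, 0, -0.02, 0, 1, -0.001, 0, -0.045, 0, 1, -0.001, 0, -0.07, 0, 1, -0.001, 0, -0.088, 0, 1, -0.001, 0, -0.097, 0, 1, -0.001, 0, -0.1, 0, 1, -0.001, 0, -0.1, 0, 1, -0.001, 0, -0.1, 0, 0.6])

```text
time: 17.0
tcp_pos: [0.4559, -0.0095, 0.0491]
tcp_rot: [179.9, 0.2, 86.0]
force: [-0.6, 0.3, 0.1]
width: 0.0732
```

Emit:
jog_arm(targets=[0, 0, 0, 0, 0, 0, 0, 0, 0, 0, 0, 0, 0, 0, 0, 0, 0, 0, 0, 0, 0, 0, 0, 0, 0, 0, 0, 0, 0, 0, 0, 0, 0, 0, 0, 0, 0, 0, 0, 0])

```text
time: 17.8
tcp_pos: [0.4562, -0.0095, 0.05]
tcp_rot: [179.8, 0.2, 86.0]
force: [-2.3, 1.1, 5.9]
width: 0.0593
```

Emit:
jog_arm(targets=[0, 0, 0.02, 0, 0, 0, 0, 0.045, 0, 0, 0.015, -0.005, 0.06, 0, 0, 0.04, -0.012, 0.06, 0, 0, 0.075, -0.022, 0.06, 0, 0, 0.11, -0.032, 0.06, 0, 0, 0.133, -0.039, 0.06, 0, 0, 0.143, -0.0415, 0.06, 0, 0])

```text
time: 18.6
tcp_pos: [0.6014, -0.0519, 0.1098]
tcp_rot: [179.7, 0.3, 86.0]
force: [-0.3, -0.3, -3.4]
width: 0.059
```

Emit:
jog_arm(targets=[0, 0, 0, 0, 0, 0, 0, 0, 0, 0, 0, 0, -0.01, 0, 0, 0, 0, -0.02, 0, 0, 0, 0, -0.025, 0, 0, 0, 0, -0.025, 0, 0, 0, 0, -0.025, 0, 0, 0, 0, -0.025, 0, 0])

```text
time: 19.4
tcp_pos: [0.6017, -0.052, 0.0851]
tcp_rot: [179.7, 0.3, 86.0]
force: [-0.0, -0.3, -4.5]
width: 0.0589
```

Emit:
jog_arm(targets=[-0.0025, 0.001, -0.006, 0, 0, -0.0025, 0.001, -0.013, 0, 0, -0.0025, 0.001, -0.018, 0, 0, -0.0025, 0.001, -0.022, 0, 0, -0.0025, 0.001, -0.024, 0, 0, -0.0025, 0.001, -0.025, 0, 0, -0.0025, 0.001, -0.026, 0, 0, -0.0025, 0.001, -0.026, 0, 0])

```text
time: 20.2
tcp_pos: [0.5989, -0.0509, 0.06]
tcp_rot: [179.7, 0.3, 86.0]
force: [-3.4, -0.2, 3.6]
width: 0.0591
```

Contact again. Release, rise and head to the tall jar.

Emit:
jog_arm(targets=[0, 0, 0, 0, 0.8, 0, 0, 0, 0, 1, 0, 0, 0, 0, 1, 0, 0, 0, 0, 1, 0, 0, 0, 0, 1, 0, 0, 0.025, 0, 1, 0, 0, 0.07, 0, 1, 0, 0, 0.12, 0, 1])

```text
time: 21.0
tcp_pos: [0.5976, -0.0507, 0.1799]
tcp_rot: [179.9, 0.2, 86.0]
force: [0.8, -0.4, 0.5]
width: 0.0849
```

Emit:
jog_arm(targets=[-0.01, -0.015, 0.02, 0, 1, -0.03, -0.046, 0.02, 0, 1, -0.055, -0.083, 0.02, 0, 1, -0.08, -0.121, 0.02, 0, 1, -0.105, -0.159, 0.02, 0, 1, -0.13, -0.197, 0.02, 0, 1, -0.152, -0.23, 0.02, 0, 1, -0.161, -0.244, 0.02, 0, 1])

```text
time: 21.8
tcp_pos: [0.4347, -0.2974, 0.2]
tcp_rot: [179.9, 0.3, 85.8]
force: [0.5, 0.1, 0.4]
width: 0.0851
```

```bash
python3 - <<'E'
from h import *
p,d=vision.capture("top"); cv2.imwrite("pics/t2.png",p[:,:,::-1]); print(ctrl.observe()["tcp_pos"])
P=cloud(d,vision.calibration("top"))
for k,x,y,h in (("small",.613,.1588,.072),("medium",.606,.054,.094),("large",.599,-.0508,.118),("roll",.4504,.1508,.0445)):
    m=(np.hypot(P[...,0]-x,P[...,1]-y)<.045)&(abs(P[...,2]-h)<.006); print(k,*fitc(m,P),np.nanmedian(P[m][:,2]))
E
```

```text
[ 0.43427082 -0.29844165  0.19994595]
small [6.13629282e-01 1.58126995e-01 4.71887216e+01 2.86000000e+02] [0.61317265 0.1582758 ] 0.07197856735256664
medium [6.07692301e-01 5.43590710e-02 5.33049665e+01 3.83000000e+02] [0.60684365 0.05379025] 0.09389232978396478
large [ 5.99805772e-01 -5.11533432e-02  5.75207546e+01  4.60000000e+02] [ 0.5990777  -0.05153914] 0.11803633260250602
roll [4.49979097e-01 1.50659397e-01 6.79072067e+01 4.29000000e+02] [0.450051   0.15047352] 0.04404420970778815
```

View pics/t2.png

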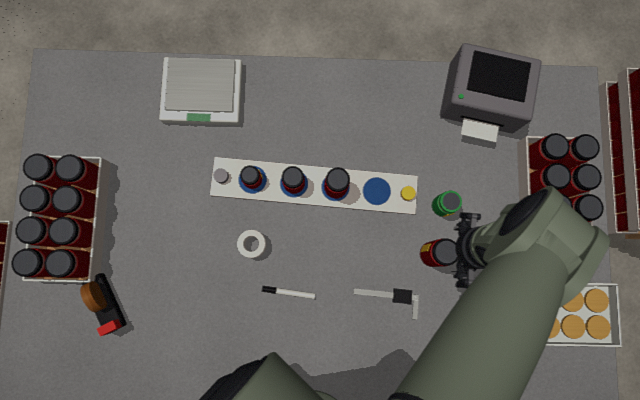

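The three jars stand centred within 1 mm on their marks (lids at (252,172), (294,175), (337,178)) and the roll has not moved. Now the tall one.

Emit:
jog_arm(targets=[0.003, 0.003, 0, 0, 1, 0.003, 0.003, 0, 0, 1, 0.003, 0.003, -0.01, 0, 1, 0.003, 0.003, -0.02, 0, 1, 0.003, 0.003, -0.03, 0, 1, 0.003, 0.003, -0.03, 0, 1, 0.003, 0.003, -0.03, 0, 1, 0.003, 0.003, -0.03, 0, 1])

```text
time: 22.65
tcp_pos: [0.4375, -0.2955, 0.1701]
tcp_rot: [179.9, 0.4, 85.7]
force: [0.4, -0.4, 0.7]
width: 0.0857
```

Emit:
jog_arm(targets=[0, 0, -0.015, 0, 1, 0, 0, -0.035, 0, 1, 0, 0, -0.055, 0, 1, 0, 0, -0.075, 0, 1, 0, 0, -0.088, 0, 1, 0, 0, -0.094, 0, 1, 0, 0, -0.094, 0, 1, 0, 0, -0.094, 0, 0.6])

```text
time: 23.45
tcp_pos: [0.4379, -0.2959, 0.0768]
tcp_rot: [179.9, 0.4, 85.7]
force: [0.1, -0.6, 1.0]
width: 0.0729
```

Emit:
jog_arm(targets=[0, 0, 0, 0, 0, 0, 0, 0, 0, 0, 0, 0, 0, 0, 0, 0, 0, 0, 0, 0, 0, 0, 0, 0, 0, 0, 0, 0, 0, 0, 0, 0, 0, 0, 0, 0, 0, 0, 0, 0])

```text
time: 24.25
tcp_pos: [0.438, -0.2963, 0.0777]
tcp_rot: [179.9, 0.5, 85.7]
force: [-2.9, 0.5, 6.6]
width: 0.0633
```

Emit:
jog_arm(targets=[0, 0, 0.02, 0, 0, 0, 0, 0.045, 0, 0, 0.012, 0.01, 0.06, 0, 0, 0.035, 0.032, 0.06, 0, 0, 0.063, 0.057, 0.06, 0, 0, 0.091, 0.083, 0.06, 0, 0, 0.12, 0.11, 0.06, 0, 0, 0.142, 0.13, 0.06, 0, 0], grip_force=50)

```text
time: 25.05
tcp_pos: [0.5811, -0.164, 0.1367]
tcp_rot: [179.9, 0.4, 85.8]
force: [0.4, -1.5, -4.8]
width: 0.0624
```

Emit:
jog_arm(targets=[0.011, 0.01, 0, 0, 0, 0.011, 0.01, 0, 0, 0, 0.011, 0.01, -0.01, 0, 0, 0.011, 0.01, -0.02, 0, 0, 0.011, 0.01, -0.025, 0, 0, 0.011, 0.01, -0.025, 0, 0, 0.011, 0.01, -0.025, 0, 0, 0.011, 0.01, -0.025, 0, 0])

```text
time: 25.85
tcp_pos: [0.5923, -0.1545, 0.1122]
tcp_rot: [179.8, 0.4, 85.8]
force: [-0.4, -0.2, -6.0]
width: 0.0629
```

Emit:
jog_arm(targets=[-0.0005, -0.0015, -0.006, 0, 0, -0.0005, -0.0015, -0.012, 0, 0, -0.0005, -0.0015, -0.017, 0, 0, -0.0005, -0.0015, -0.021, 0, 0, -0.0005, -0.0015, -0.023, 0, 0, -0.0005, -0.0015, -0.0245, 0, 0, -0.0005, -0.0015, -0.0255, 0, 0, -0.0005, -0.0015, -0.0255, 0, 0])

```text
time: 26.65
tcp_pos: [0.5915, -0.1559, 0.0878]
tcp_rot: [179.9, 0.4, 85.8]
force: [-5.0, 1.8, 4.6]
width: 0.063
```

Emit:
jog_arm(targets=[0, 0, 0, 0, 0.8, 0, 0, 0, 0, 1, 0, 0, 0, 0, 1, 0, 0, 0, 0, 1, 0, 0, 0, 0, 1, 0, 0, 0.025, 0, 1, 0, 0, 0.07, 0, 1, 0, 0, 0.12, 0, 1])

```text
time: 27.45
tcp_pos: [0.5903, -0.1555, 0.2076]
tcp_rot: [-180.0, 0.3, 85.8]
force: [0.7, 0.4, -0.3]
width: 0.0854
```

Emit:
jog_arm(targets=[-0.015, -0.01, 0.02, 0, 1, -0.045, -0.03, 0.03, 0, 1, -0.08, -0.055, 0.03, 0, 1, -0.115, -0.08, 0.03, 0, 1, -0.15, -0.105, 0.03, 0, 1, -0.185, -0.13, 0.03, 0, 1, -0.21, -0.145, 0.03, 0, 1, -0.21, -0.145, 0.03, 0, 1])

```text
time: 28.25
tcp_pos: [0.3778, -0.3019, 0.2378]
tcp_rot: [-179.9, 0.4, 85.5]
force: [0.1, -0.8, -0.8]
width: 0.0855
```

```bash
python3 - <<'E'
from h import *
p,d=vision.capture("scene"); cv2.imwrite("pics/s3.png",p[:,:,::-1])
for n in ("top","scene"):
  p,d=vision.capture(n)
  P=cloud(d,vision.calibration(n))
  for k,x,y,h in (("small",.613,.1588,.072),("medium",.606,.054,.094),("large",.599,-.0508,.118),("tall",.5917,-.156,.146),("roll",.4504,.1508,.0445)):
    m=(np.hypot(P[...,0]-x,P[...,1]-y)<.045)&(abs(P[...,2]-h)<.006); print(n,k,*[np.round(a,4) for a in fitc(m,P)],np.nanmedian(P[m][:,2]).round(4))
E
```

```text
top small [6.13400e-01 1.58800e-01 4.72683e+01 2.89000e+02] [0.6132 0.1579] 0.0719
top medium [6.07100e-01 5.41000e-02 5.29192e+01 3.87000e+02] [0.6068 0.0537] 0.0938
top large [ 5.9940e-01 -5.1200e-02  5.7343e+01  4.6400e+02] [ 0.599  -0.0515] 0.1181
top tall [ 5.91300e-01 -1.56600e-01  6.12176e+01  5.53000e+02] [ 0.5909 -0.1561] 0.1463
top roll [4.49800e-01 1.50800e-01 6.81105e+01 4.28000e+02] [0.45   0.1506] 0.0444
scene small [6.14100e-01 1.58300e-01 4.93553e+01 3.71000e+02] [0.617  0.1581] 0.0723
scene medium [6.0860e-01 5.5200e-02 5.4747e+01 4.8400e+02] [0.6106 0.0542] 0.0945
scene large [ 6.00300e-01 -5.15000e-02  5.90953e+01  5.89000e+02] [ 0.603  -0.0509] 0.1185
scene tall [ 5.92000e-01 -1.55700e-01  6.28773e+01  7.13000e+02] [ 0.5951 -0.1553] 0.1466
scene roll [4.51600e-01 1.51300e-01 6.98636e+01 4.07000e+02] [0.4537 0.1507] 0.0447
```

View pics/s3.png

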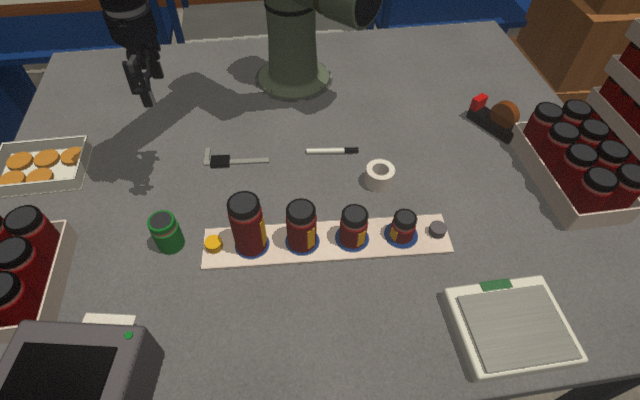

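All four jars stand upright on their marks: tall by the yellow puck at (245,225), then large (302,228), medium (353,228) and small (403,228). The roll and the green jar are where they were and the arm is clear, so I hand in.

```bash
python3 -c "
from cell import ctrl
print(ctrl.finish_job())"
```

```text
the job is handed in; nothing more can be done
None
```

The four loose jars stand upright on the blue marks in order of height, with the tallest next to the yellow puck. I handed the job in at about 28 s, with the gripper open and clear of everything.

- **Centring:** in the last images the top camera puts every jar within about 1 mm of its mark. The scene camera puts them within 1–2.5 mm, with the medium jar worst. That difference is about the calibration error of roughly 2 mm.
- **Jar heights:** the measured lid heights all match jars standing on the 10 mm board.
- **Other items:** the label roll measured within 1 mm of where it started in the top view, and within 2 mm in the scene view. The green look-alike looked unmoved in the last picture, but I did not measure it again.
- **Forces:** no reading at the end of a move was above about 7 N.

No check failed.

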